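# Close the drill jig and hold its sprung cage arm wound to the stop

### The job

The blank is already loaded in the drill jig: first fold the open hinged leaf all the way down over it until it lies flat. Then swing the sprung cage arm (it has an upright post to take it by) against its spring round over the closed leaf until it is up against the fixed stop post, and finish while still holding it there with the gripper's fingers, because it springs back when let go. Leave the other things on the bench where they are.

Things in the scene. Friction and masses are not known exactly. Their poses are not given: they have to be found in the camera images.
- jig: Drill jig fixed to the bench: steel base plate 240 (x) by 200 (y) by 20 mm; origin at the centre of its underside on the bench, z up, yaw varies. In its frame (mm): square nest with the loaded blank, top at z 42; leaf hinge along y = -78; at (-90, 45) a hanger block with the cage arm's round pivot body; at (76, 27) the fixed stop post, radius 7, top at z 95
- leaf (a joint): angle of the hinged leaf, rad: 0 = closed, flat over the blank (its lowest); it starts open at 0.7 to 1.25, limit 1.7. A stiff hinge (0.3 N m friction): it stays where it is left. The axis is parallel to jig x through leaf_hinge; opening, the free edge rises and goes towards jig -y
- leaf_hinge (a point): point on the leaf's hinge axis at mid length, in the jig frame at (0, -78, 48) mm. The leaf is a plain aluminium plate 104 mm wide (along jig x), 8 mm thick, centred on the hinge axis in thickness, reaching 138 mm from the axis, with four steel drill bushings showing in its upper face
- leaf_edge (a point): middle of the leaf's free edge, on its upper (outer) face, 138 mm from the hinge axis and 4 mm off the mid plane; with the leaf closed it is in the jig frame at (0, 60, 52) mm
- cage (a joint): angle of the sprung arm about its vertical pivot, rad: 0 = rest, where the spring returns it (arm pointing 1.4 rad counter-clockwise of jig +x, out to jig +y); grows clockwise from above; 1.4 = at the stop post (hard end), arm along jig +x across the closed leaf. Spring: 0.32 N m at 0, 0.81 N m at 1.4 (2.5 to 6 N at the post)
- cage_pivot (a point): cage arm's pivot axis at the arm's underside, in the jig frame at (-90, 45, 66) mm. The arm is two parallel steel plates 18 mm wide with two black rollers between, 18 mm thick in all (z 66 to 84 mm), 174 mm long from the pivot
- cage_post (a point): top of the upright steel post on the cage arm, 130 mm from the pivot axis along the arm; round, 12 mm in diameter, 50 mm tall above the arm (z 84 to 134 mm)
- chisel: bystander: steel cold chisel 178 mm long, 16 mm wide, lying on the bench at the jig's -y side; origin under its middle
- wrench: bystander: steel wrench 150 mm long lying on the bench on the jig's +y side, below the cage arm's sweep; origin on its underside
- bush: bystander: loose steel bush, ring 24 mm in diameter, 18 mm tall, standing on the jig's base plate at its far -y corner; origin at its underside
- blank: bystander: spare aluminium blank 96 by 86 by 20 mm lying on the bench beyond the jig; origin under its centre
- hammer: bystander: hammer lying on the bench far to the right; origin on its underside
- oilcan: bystander: upright steel can 60 mm in diameter, 110 mm tall, far to the left; origin under its centre
- paste: bystander: upright grey jar 64 mm in diameter, 80 mm tall, far to the left; origin under its centre

How it is judged:
By the outcome, as a careful person would: the job done as asked, in the order asked, and still so for the second after the job is handed in, while the arm keeps its last pose, push and grip.
It also fails if it takes over 43 s, if anything falls off the work surface, if the arm or the gripper's body presses on something with over 40 N, if the wrist force passes 120 N, or if a joint passes its speed limit or range.

### The arm

A 7-joint arm with a two-finger parallel gripper is mounted at the origin on the work surface. World frame = base frame: x ahead of the robot, y to its left, z up, the work surface at z = 0. Lengths are in m, angles in degrees, forces in N, time in s.
With the tool pointing down it reaches from about 0.35 to 0.9 m from the base axis. Payload 19.9 kg.
Tool frame: the origin (TCP) lies at the centre of the arm's flange, where the gripper is bolted on; the fingertips stand 173 mm ahead of it and the grasp point (between the pads) lies 155 mm ahead of it (manip.tip_reach is the z of the fingertips in the tool frame, in m); z points along the fingers, y is the line along which they close (so a half turn about z gives the same grasp; the last joint's range is limited). The gripper opens to 85 mm and grips with 20 to 120 N. Pads are 22 mm wide; open, the fingers measure 114 mm over their backs; the gripper's body (76 mm by 85 mm) begins 54 mm behind the grasp point. The pads swing forward as they close: fully open they stand 13 mm farther back than shut.
Start: joints at [-78.638, 23.915, -0.59, 92.452, 0.269, 63.638, -3.037], TCP at [0.148, 0.607, 0.405] pointing down, gripper open.
Joint ranges: [-161.28, 161.28], [-22.2, 115.67], [-73.04, 71.86], [3.21, 147.25], [-68.34, 248.33], [10.77, 114.83], [-161.83, 161.83]. Speed limits (degrees/s): [108.29, 108.29, 136.94, 136.94, 172.46, 172.46, 172.46].

### API

Orientations are given as [roll, pitch, yaw] about the fixed x, y, z axes, in that order (R = Rz(yaw) Ry(pitch) Rx(roll)).
In Python, from rig import manip, viewer, workorder gives the robot as it stands.
- The arm moves only by the tool servo_tool, never from a script. Its argument "commands" is a list that holds one entry, the list of rows, each a list of 7 numbers: the turn, a rotation vector about the tool's x, y, z as a fraction of full scale, then the shift along the tool's x, y, z as a fraction of full scale, then the opening, from 0 (shut) to 1 (fully open). A call has 1 to 8 rows; each row is the pose to reach, as a shift and turn from the pose commanded when the call began, along the tool's axes at that moment; what a row does not reach only later rows make up. Full scale, the value 1, is 0.5 m for a shift and 60 degrees for a turn. A row lasts 1/10 s, in which the tool goes at most 50 mm and 8.59 degrees, less where a joint would pass 70% of its speed; a pose out of reach is approached as far as the arm can. A call with a number of a shift or a turn outside -1 to 1 is refused whole. A call with a gripper value outside its range is refused whole. The fingers move at their own pace and stop on an object; the grip force is fixed at half the most. Time passes only in rows, so rows that repeat a pose let the fingers close. It gives the time, the measured TCP pose, the force, the opening and the grip force at its end, in the units of the state.
- manip.state(): the state, without advancing time (a new reading comes with each control period).
- viewer.capture(name): name is "scene" or "top" or "wrist"; returns the picture (480x640x3 uint8, red, green, blue); there is no depth.
- viewer.camera_params(name): a dict with "fov_y" (degrees; the focal length in pixels is half the picture's height over the tangent of half this angle, whatever the lens; pixels are square), "cx", "cy" (the principal point, pixels), "k1" (the pictures are not rectified: a ray, as slopes to the right and down, at radius r is drawn at 1 + k1 r^2 times it, then the intrinsics apply), "rvec" (rotation vector, rad) and "tvec" (3), from world to camera coordinates, as OpenCV has them. Camera axes: x right, y down, z forward; pixel columns grow to the right and rows downward; lengths in m; the calibration is good to about 2 mm. A picture is of the moment at which its call begins: read the wrist's pose just before it. camera_params takes no time and is no camera call; for the wrist camera it gives the pose at the moment of the call.
- workorder.job_done(): hands the job in; it is judged then, once.
Trained networks look in the newest picture that a camera, given by its name, has taken for a name from the list of things; names that differ only in an ending like _2 or _b are one class to them, and where a whole thing is asked for, a point or a joint stands for the part that bears it (a point fixed in the world has none). Each returns a list of dicts, best first, with "score" (0 to 1); they miss things now and then, are a little off and sometimes report something else, mostly with a low value. They report only what shows in the picture. A call takes as long as a camera call.
- viewer.trace(camera, name): "region" (480x640 bool, what is visible of it) and "uv" ([column, row] in pixels, amid what is visible of it).
- viewer.spot_point(camera, name): "uv" ([column, row] in pixels: a listed point, or the origin of a listed thing).
The state is a dict: "t": time; "joints": joint angles; "dq": joint speeds; "tau": joint torques, N m; "eef_pos": TCP position; "tool_rot": TCP orientation; "force": force on the tool from outside, world axes, zero at the start; "torque": the same for the moment, N m; "opening": finger opening in m; "grip_force": force on a finger pad.
Only numpy, scipy, OpenCV 4.12 (cv2) and the standard library are available. Lean on these libraries where they do the work, as an engineer would, in place of code of your own. Each camera call takes 0.05 s, during which the arm holds its last target. There are 200 camera calls.

## Working session

There is one attempt and no reset: what is moved stays moved. The work goes in short steps, Python scripts to look and compute and a tool call to move; the robot and the scene stay as the last step left them, time stands still between calls to the robot, and variables do not carry over. Pictures are saved under pics/ and viewed, at most 10 in all, crops included, and the job is handed in when it is done.

Besides the shell and the picture viewer there is one more tool, called after "Request:" as name(argument=value, ...) on one line, values as JSON. servo_tool: Moves the arm, as the interface text tells. Its arguments: {"type":"object","properties":{"commands":{"type":"array"}},"required":["commands"]}

```bash
mkdir -p pics
cat > h.py <<'E'
import numpy as np, cv2
from rig import manip, viewer, workorder
from scipy.spatial.transform import Rotation as R
def cam(n):
    p=viewer.camera_params(n); f=240/np.tan(np.radians(p['fov_y'])/2)
    return f,p['cx'],p['cy'],p['k1'],cv2.Rodrigues(np.array(p['rvec'],float))[0],np.array(p['tvec'],float).ravel()
def proj(n,X):
    f,cx,cy,k,Rm,t=cam(n); c=np.atleast_2d(X)@Rm.T+t; s=c[:,:2]/c[:,2:]; r2=(s**2).sum(1,keepdims=True)
    return s*(1+k*r2)*f+[cx,cy]
def ray(n,uv):
    f,cx,cy,k,Rm,t=cam(n); d=(np.array(uv)-[cx,cy])/f; s=d.copy()
    for _ in range(20): s=d/(1+k*(s@s))
    return -Rm.T@t, Rm.T@np.array([s[0],s[1],1])
def atz(n,uv,z):
    o,d=ray(n,uv); return o+d*(z-o[2])/d[2]
E
python3 - <<'E'
from h import *
for n in ['scene','top']:
    im=viewer.capture(n); cv2.imwrite(f'pics/{n}0.png',im[:,:,::-1])
    for k,z in dict(jig=0,leaf_hinge=.048,leaf_edge=.15,cage_pivot=.066,cage_post=.134,bush=.02,wrench=0,blank=0,chisel=0).items():
        for d in viewer.spot_point(n,k)[:1]: print(n,k,d['score'],np.round(d['uv'],1),np.round(atz(n,d['uv'],z),4))
print(manip.state()); print(manip.tip_reach)
E
```

```text
scene jig 0.78 [279.7 265.6] [ 0.5581 -0.1084  0.    ]
scene leaf_hinge 0.63 [250.8 267.1] [ 0.555  -0.1796  0.048 ]
scene leaf_edge 0.57 [278.  219.6] [ 0.5479 -0.0932  0.15  ]
scene cage_pivot 0.92 [273.8 213. ] [ 0.4616 -0.0595  0.066 ]
scene cage_post 0.8 [320.6 180.5] [0.4921 0.0567 0.134 ]
scene bush 0.55 [278.3 301.3] [ 0.6524 -0.1688  0.02  ]
scene wrench 0.9 [342.  237.5] [0.5739 0.0608 0.    ]
scene blank 0.83 [339.7 313.7] [ 0.7472 -0.0679  0.    ]
scene chisel 0.6 [227.1 294.2] [ 0.5572 -0.2507  0.    ]
top jig 0.71 [347.5 270.7] [ 0.5575 -0.0994  0.    ]
top leaf_hinge 0.74 [383.  263.3] [ 0.5635 -0.1779  0.048 ]
top leaf_edge 0.93 [352.6 256.5] [ 0.5624 -0.1024  0.15  ]
top cage_pivot 0.84 [334.6 308.7] [ 0.4636 -0.0631  0.066 ]
top cage_post 0.6 [270.8 297.8] [0.4848 0.0702 0.134 ]
top bush 0.49 [370.1 227. ] [ 0.6564 -0.1567  0.02  ]
top wrench 0.73 [281.7 264.2] [0.5789 0.055  0.    ]
top blank 0.61 [331.7 198. ] [ 0.7375 -0.07    0.    ]
top chisel 0.65 [411.8 265.2] [ 0.5647 -0.2522  0.    ]
{'t': 1.0, 'joints': array([-78.63793215,  23.91584479,  -0.59136977,  92.45333609,
         0.26923076,  63.63739937,  -3.03741127]), 'dq': array([ 0.09465528,  0.08682092, -0.03673297, -0.07194724,  0.07896076,
       -0.01998956, -0.01985554]), 'tau': array([ 4.55993131e-04, -8.64246082e+01,  6.78703543e-01, -4.35210800e+01,
        1.92094344e-02,  2.24184194e-03,  1.00316061e-04]), 'eef_pos': array([0.14842394, 0.60711365, 0.40464724]), 'tool_rot': array([-1.79994885e+02,  1.75926547e-03,  1.66260695e+02]), 'force': array([ 0.02653915, -0.06075013, -0.94298201]), 'torque': array([-0.00650791,  0.00149011, -0.0293217 ]), 'grip_force': 0.0, 'opening': 0.08546634684783831}
0.1734
```

```bash
cat >> h.py <<'E'
def J(p,X):
    c,s=np.cos(p[2]),np.sin(p[2]); X=np.atleast_2d(X)
    return np.c_[p[0]+c*X[:,0]-s*X[:,1],p[1]+s*X[:,0]+c*X[:,1],X[:,2]]
def edge(a,u=.138,v=.004,x=0): # leaf point
    return [x,-.078+u*np.cos(a)-v*np.sin(a),.048+u*np.sin(a)+v*np.cos(a)]
def post(q,z=.134,r=.13):
    return [-.09+r*np.cos(1.4-q),.045+r*np.sin(1.4-q),z]
E
cat > fit.py <<'E'
from h import *
from scipy.optimize import least_squares
obs=[]
for n in ['scene','top']:
    viewer.capture(n)
    for k in ['jig','leaf_hinge','leaf_edge','cage_pivot','cage_post']:
        for d in viewer.spot_point(n,k)[:1]: obs.append((n,k,d['uv']))
def pts(p): return dict(jig=[0,0,0],leaf_hinge=[0,-.078,.048],leaf_edge=edge(p[3]),cage_pivot=[-.09,.045,.066],cage_post=post(0))
f=lambda p:np.concatenate([(proj(n,J(p,pts(p)[k]))[0]-uv) for n,k,uv in obs])
r=least_squares(f,[.557,-.1,0.05,.9],loss='soft_l1',f_scale=2)
print(np.round(r.x,4)); 
for o,e in zip(obs,f(r.x).reshape(-1,2)): print(o[:2],np.round(e,1))
np.save('p.npy',r.x); p=r.x
for n in ['scene','top']:
    im=viewer.capture(n)[:,:,::-1].copy()
    def line(P,c):
        cv2.polylines(im,[np.round(proj(n,J(p,P))*8).astype(int)],True,c,1,cv2.LINE_AA,3)
    line([[sx*.12,sy*.1,.02] for sx,sy in [(1,1),(1,-1),(-1,-1),(-1,1)]],(0,0,255))
    line([edge(p[3],u,.004,x) for u,x in [(0,.052),(0,-.052),(.138,-.052),(.138,.052)]],(0,255,0))
    line([post(0,.084,.0),post(0,.084,.174)],(255,0,0)); line([post(0,.084),post(0)],(255,0,255))
    line([[.076,.027,.02],[.076,.027,.095]],(255,255,0))
    cv2.imwrite(f'pics/{n}1.png',cv2.resize(im[120:380,150:470] if n=='scene' else im[150:410,200:520],None,fx=2.3,fy=2.3,interpolation=cv2.INTER_CUBIC))
E
python3 fit.py
```

```text
[ 0.5601 -0.1018  0.0723  0.9782]
('scene', 'jig') [-1.1  0.8]
('scene', 'leaf_hinge') [2.9 3.1]
('scene', 'leaf_edge') [-1.7  2.3]
('scene', 'cage_pivot') [ 0.8 -1.5]
('scene', 'cage_post') [ 2. -3.]
('top', 'jig') [ 0.3 -2.8]
('top', 'leaf_hinge') [3.  1.8]
('top', 'leaf_edge') [-1.5 -0.4]
('top', 'cage_pivot') [0.5 2.9]
('top', 'cage_post') [-0.4  0.5]
```

View pics/scene1.png

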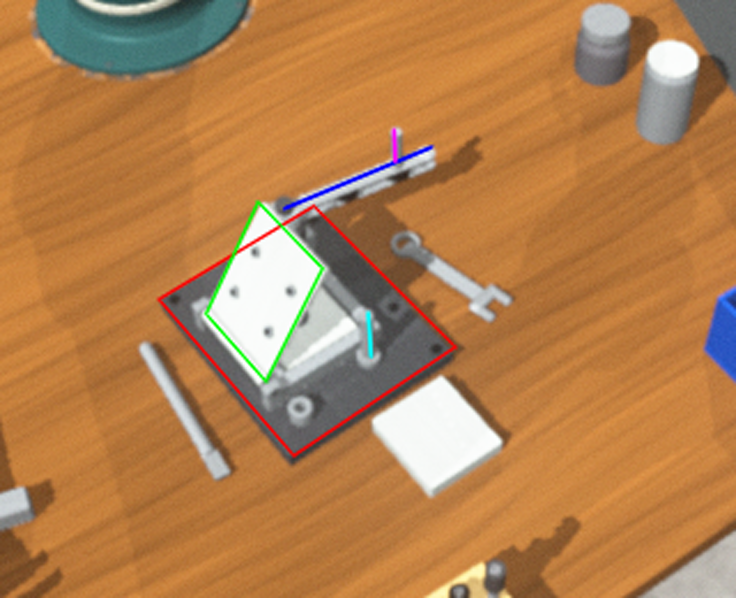

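View pics/top1.png

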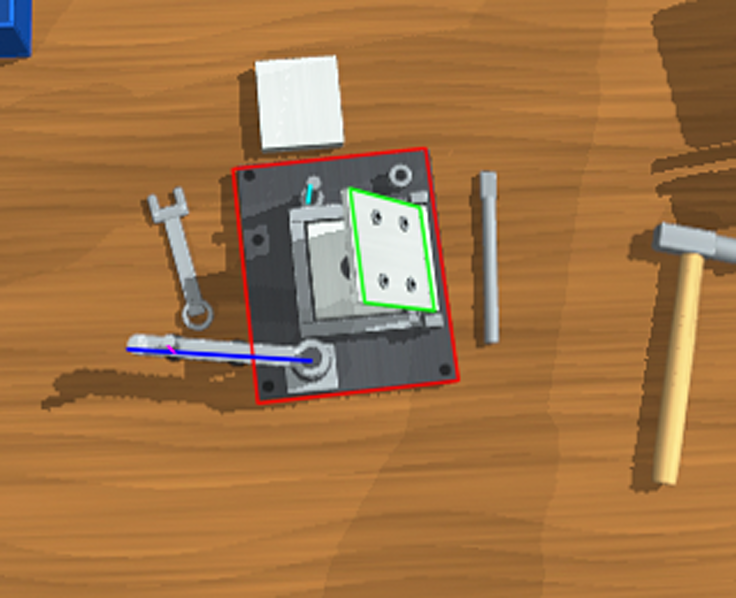

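```bash
cat >> h.py <<'E'
import json
def load(): 
    d=json.load(open('cmd.json')); return np.array(d[0]),R.from_matrix(d[1])
def save(x,r): json.dump([list(x),r.as_matrix().tolist()],open('cmd.json','w'))
def tool(yaw): return R.from_euler('xyz',[180,0,yaw],degrees=True)
def rows(tgts,dec=3):
    """tgts: list of (tcp xyz, yaw deg, opening); prints rows, tracks the commanded pose"""
    x,r=load(); out=[]
    for X,yaw,o in tgts:
        w=(r.inv()*tool(yaw)).as_rotvec()/np.radians(60); s=r.inv().apply(np.array(X)-x)/.5
        out.append([float(v) for v in np.round(np.r_[w,s,o],dec)+0.])
    l=np.array(out[-1]); save(x+r.apply(l[3:6]*.5),r*R.from_rotvec(l[:3]*np.radians(60)))
    assert len(out)<=8 and abs(np.array(out)).max()<=1
    print(json.dumps(out))
def state():
    s=manip.state(); print(s['t'],np.round(s['eef_pos'],4),np.round(s['tool_rot'],2),'F',np.round(s['force'],1),'op',round(s['opening'],4),s['grip_force'],'j',np.round(s['joints'],0)); return s
E
python3 - <<'E'
from h import *
s=manip.state(); save(s['eef_pos'],R.from_euler('xyz',s['tool_rot'],degrees=True))
p=np.load('p.npy'); yw=90+np.degrees(p[2]); L=.1734
T=J(p,[0,-.060,.215+L])[0]; x0=s['eef_pos']
n=20
tg=[(x0+(T-x0)*i/n,166.26+(yw-166.26)*i/n,0) for i in range(1,n+1)]
for i in (0,8,16): rows(tg[i:i+8])
def tip(a,u=.115,v=.004):
    e=edge(a,u,v); return (J(p,[0,e[1]-.011,e[2]+L])[0],yw,0)
rows([tip(1.25)]*3+[tip(a) for a in (1.2,1.15,1.1,1.05,1.0)])
rows([tip(a) for a in (.92,.84,.76,.68,.6,.52,.44,.36)])
E
```

```text
[[0.0, 0.0, 0.06, -0.059, -0.065, 0.002, 0.0], [0.0, 0.0, 0.12, -0.117, -0.13, 0.003, 0.0], [0.0, 0.0, 0.18, -0.176, -0.194, 0.005, 0.0], [0.0, 0.0, 0.24, -0.235, -0.259, 0.007, 0.0], [0.0, 0.0, 0.3, -0.293, -0.324, 0.008, 0.0], [0.0, 0.0, 0.361, -0.352, -0.389, 0.01, 0.0], [0.0, 0.0, 0.421, -0.411, -0.454, 0.011, 0.0], [0.0, 0.0, 0.481, -0.469, -0.518, 0.013, 0.0]]
[[0.0, 0.0, 0.06, -0.083, -0.029, 0.002, 0.0], [0.0, 0.0, 0.12, -0.166, -0.057, 0.003, 0.0], [0.0, 0.0, 0.18, -0.248, -0.085, 0.005, 0.0], [0.0, 0.0, 0.24, -0.331, -0.114, 0.007, 0.0], [0.0, 0.0, 0.3, -0.414, -0.142, 0.008, 0.0], [0.0, 0.0, 0.36, -0.496, -0.171, 0.01, 0.0], [0.0, 0.0, 0.42, -0.579, -0.199, 0.011, 0.0], [0.0, 0.0, 0.481, -0.662, -0.228, 0.013, 0.0]]
[[0.0, 0.0, 0.06, -0.086, 0.015, 0.002, 0.0], [0.0, 0.0, 0.12, -0.172, 0.03, 0.003, 0.0], [0.0, 0.0, 0.18, -0.258, 0.045, 0.005, 0.0], [0.0, 0.0, 0.24, -0.344, 0.06, 0.007, 0.0]]
[[0.0, 0.0, 0.0, 0.007, 0.0, 0.113, 0.0], [0.0, 0.0, 0.0, 0.007, 0.0, 0.113, 0.0], [0.0, 0.0, 0.0, 0.007, 0.0, 0.113, 0.0], [0.0, 0.0, 0.0, 0.018, 0.0, 0.116, 0.0], [0.0, 0.0, 0.0, 0.029, 0.0, 0.12, 0.0], [0.0, 0.0, 0.0, 0.039, 0.0, 0.125, 0.0], [0.0, 0.0, 0.0, 0.05, 0.0, 0.13, 0.0], [0.0, 0.0, 0.0, 0.06, 0.0, 0.136, 0.0]]
[[0.0, 0.0, 0.0, 0.015, 0.0, 0.01, 0.0], [0.0, 0.0, 0.0, 0.03, 0.0, 0.021, 0.0], [0.0, 0.0, 0.0, 0.043, 0.0, 0.033, 0.0], [0.0, 0.0, 0.0, 0.056, 0.0, 0.047, 0.0], [0.0, 0.0, 0.0, 0.067, 0.0, 0.061, 0.0], [0.0, 0.0, 0.0, 0.078, 0.0, 0.076, 0.0], [0.0, 0.0, 0.0, 0.087, 0.0, 0.092, 0.0], [0.0, 0.0, 0.0, 0.095, 0.0, 0.109, 0.0]]
```

Request:
servo_tool(commands=[[[0,0,0.06,-0.059,-0.065,0.002,0],[0,0,0.12,-0.117,-0.13,0.003,0],[0,0,0.18,-0.176,-0.194,0.005,0],[0,0,0.24,-0.235,-0.259,0.007,0],[0,0,0.3,-0.293,-0.324,0.008,0],[0,0,0.361,-0.352,-0.389,0.01,0],[0,0,0.421,-0.411,-0.454,0.011,0],[0,0,0.481,-0.469,-0.518,0.013,0]]])

```text
t: 2.5
eef_pos: [0.3153, 0.2981, 0.3984]
tool_rot: [180.0, -0.0, 137.3]
force: [0.6, 0.9, 0.5]
opening: 0.0001
grip_force: 0.0
```

Request:
servo_tool(commands=[[[0,0,0.06,-0.083,-0.029,0.002,0],[0,0,0.12,-0.166,-0.057,0.003,0],[0,0,0.18,-0.248,-0.085,0.005,0],[0,0,0.24,-0.331,-0.114,0.007,0],[0,0,0.3,-0.414,-0.142,0.008,0],[0,0,0.36,-0.496,-0.171,0.01,0],[0,0,0.42,-0.579,-0.199,0.011,0],[0,0,0.481,-0.662,-0.228,0.013,0]]])

```text
t: 3.3
eef_pos: [0.4818, -0.0098, 0.392]
tool_rot: [179.9, 0.0, 108.4]
force: [1.4, 1.2, -1.5]
opening: -0.0
grip_force: 0.0
```

Request:
servo_tool(commands=[[[0,0,0.06,-0.086,0.015,0.002,0],[0,0,0.12,-0.172,0.03,0.003,0],[0,0,0.18,-0.258,0.045,0.005,0],[0,0,0.24,-0.344,0.06,0.007,0],[0,0,0.24,-0.344,0.06,0.007,0],[0,0,0.24,-0.344,0.06,0.007,0]]])

```text
t: 3.9
eef_pos: [0.5643, -0.1625, 0.3878]
tool_rot: [-180.0, 0.0, 94.1]
force: [-1.1, 0.5, 0.2]
opening: 0.0001
grip_force: 0.0
```

Run:
```python
from h import *
state(); p=np.load('p.npy'); print(J(p,[0,-.060,.215+.1734]), 90+np.degrees(p[2]))
im=viewer.capture('wrist'); cv2.imwrite('pics/w0.png',im[:,:,::-1])
for k in ['leaf_edge','leaf_hinge','cage_post','cage_pivot','jig']:
  for d in viewer.spot_point('wrist',k)[:1]:
    P=dict(leaf_edge=edge(p[3]),leaf_hinge=[0,-.078,.048],cage_post=post(0),cage_pivot=[-.09,.045,.066],jig=[0,0,0])[k]
    print(k,d['score'],d['uv'],proj('wrist',J(p,P)))
```

```text
3.9 [ 0.5643 -0.1625  0.3878] [-1.7995e+02  3.0000e-02  9.4060e+01] F [-1.1  0.5  0.2] op 0.0001 0.0 j [-17.  25.  39. 100. -18.  61.  32.]
[[ 0.56439996 -0.16166209  0.3884    ]] 94.14506102182179
leaf_edge 0.64 [323.3, 156.0] [[320.45697664 164.08748166]]
leaf_hinge 0.6 [322.8, 242.2] [[320.77270922 239.90741027]]
cage_pivot 0.93 [196.3, 77.3] [[192.67271458  79.41458319]]
jig 0.7 [322.0, 141.4] [[320.77505269 140.78414263]]
```

View pics/w0.png

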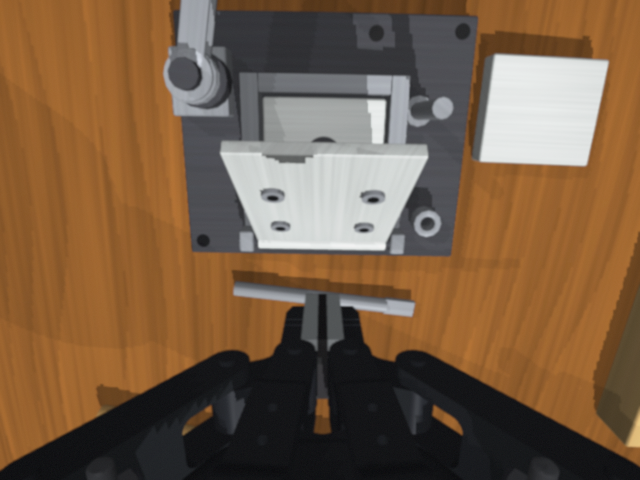

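Run:
```python
from h import *
from scipy.optimize import least_squares
p0=np.load('p.npy')
O=[([.12,.1,.02],(477,17)),([-.12,-.1,.02],(193,251)),([.12,-.1,.02],(450,255)),([-.09,.045,.066],(196.3,77.3)),([0,-.078,.048],(322.8,242.2)),([.076,.027,.095],(443,108))]
f=lambda p:np.concatenate([(proj('wrist',J(p,P))[0]-uv) for P,uv in O]+[[(proj('wrist',J(p,edge(p[3],.138,.004,-.052)))[0]-(222,142))/1,(proj('wrist',J(p,edge(p[3],.138,.004,.052)))[0]-(428,147))]]  if False else [proj('wrist',J(p,P))[0]-uv for P,uv in O]+[proj('wrist',J(p,edge(p[3],.138,.004,-.052)))[0]-(222,142),proj('wrist',J(p,edge(p[3],.138,.004,.052)))[0]-(428,147)])
r=least_squares(f,p0,loss='soft_l1'); print(p0,r.x); print(np.round(r.fun.reshape(-1,2),1)); p=r.x
np.save('p2.npy',p)
yw=90+np.degrees(p[2]); L=.1734
save(*[(lambda s:(s['eef_pos'],R.from_euler('xyz',s['tool_rot'],degrees=True)))(manip.state())][0])
def tip(a,u=.115,v=.004):
    e=edge(a,u,v); return (J(p,[0,e[1]-.011,e[2]+L])[0],yw,0)
rows([tip(1.25)]*3+[tip(a) for a in (1.2,1.15,1.1,1.05,1.0)])
rows([tip(a) for a in (.92,.84,.76,.68,.6,.52,.44,.36)])
rows([tip(a) for a in (.3,.24,.18,.12,.07,.03,0,-.02)])
```

```text
[ 0.56006305 -0.10181904  0.07234496  0.97822339] [ 0.56249897 -0.10241855  0.05361351  0.89048633]
[[ 2.3 -1.2]
 [-2.   1. ]
 [ 0.8  1.9]
 [ 0.8  0.5]
 [-1.1 -1.8]
 [-0.3  0.1]
 [-0.5  0.3]
 [ 0.2 -0.4]]
[[0.0, 0.0, 0.019, 0.004, 0.003, 0.113, 0.0], [0.0, 0.0, 0.019, 0.004, 0.003, 0.113, 0.0], [0.0, 0.0, 0.019, 0.004, 0.003, 0.113, 0.0], [0.0, 0.0, 0.019, 0.015, 0.003, 0.117, 0.0], [0.0, 0.0, 0.019, 0.025, 0.003, 0.121, 0.0], [0.0, 0.0, 0.019, 0.036, 0.003, 0.126, 0.0], [0.0, 0.0, 0.019, 0.046, 0.004, 0.131, 0.0], [0.0, 0.0, 0.019, 0.056, 0.004, 0.136, 0.0]]
[[0.0, 0.0, 0.0, 0.016, 0.0, 0.01, 0.0], [0.0, 0.0, 0.0, 0.03, 0.0, 0.022, 0.0], [0.0, 0.0, 0.0, 0.044, 0.0, 0.034, 0.0], [0.0, 0.0, 0.0, 0.056, 0.0, 0.047, 0.0], [0.0, 0.0, 0.0, 0.068, 0.0, 0.062, 0.0], [0.0, 0.0, 0.0, 0.078, 0.0, 0.077, 0.0], [0.0, 0.0, 0.0, 0.087, 0.0, 0.093, 0.0], [0.0, 0.0, 0.0, 0.095, 0.0, 0.11, 0.0]]
[[0.0, 0.0, 0.0, 0.005, 0.0, 0.013, 0.0], [0.0, 0.0, 0.0, 0.009, 0.0, 0.026, 0.0], [0.0, 0.0, 0.0, 0.012, 0.0, 0.039, 0.0], [0.0, 0.0, 0.0, 0.015, 0.0, 0.053, 0.0], [0.0, 0.0, 0.0, 0.016, 0.0, 0.064, 0.0], [0.0, 0.0, 0.0, 0.017, 0.0, 0.073, 0.0], [0.0, 0.0, 0.0, 0.018, 0.0, 0.08, 0.0], [0.0, 0.0, 0.0, 0.018, 0.0, 0.085, 0.0]]
```

Refined: yaw 3.07°, leaf 0.89 rad. Pushing the leaf down.

Request:
servo_tool(commands=[[[0,0,0.019,0.004,0.003,0.113,0],[0,0,0.019,0.004,0.003,0.113,0],[0,0,0.019,0.004,0.003,0.113,0],[0,0,0.019,0.015,0.003,0.117,0],[0,0,0.019,0.025,0.003,0.121,0],[0,0,0.019,0.036,0.003,0.126,0],[0,0,0.019,0.046,0.004,0.131,0],[0,0,0.019,0.056,0.004,0.136,0]]])

```text
t: 5.0
eef_pos: [0.5644, -0.133, 0.3203]
tool_rot: [180.0, -0.0, 93.0]
force: [-0.2, -0.8, 0.7]
opening: -0.0001
grip_force: 0.0
```

Request:
servo_tool(commands=[[[0,0,0,0.016,0,0.01,0],[0,0,0,0.03,0,0.022,0],[0,0,0,0.044,0,0.034,0],[0,0,0,0.056,0,0.047,0],[0,0,0,0.068,0,0.062,0],[0,0,0,0.078,0,0.077,0],[0,0,0,0.087,0,0.093,0],[0,0,0,0.095,0,0.11,0]]])

```text
t: 5.8
eef_pos: [0.5618, -0.0858, 0.2645]
tool_rot: [-180.0, 0.0, 93.0]
force: [0.6, -1.1, 2.2]
opening: 0.0001
grip_force: 0.6
```

Request:
servo_tool(commands=[[[0,0,0,0.005,0,0.013,0],[0,0,0,0.009,0,0.026,0],[0,0,0,0.012,0,0.039,0],[0,0,0,0.015,0,0.053,0],[0,0,0,0.016,0,0.064,0],[0,0,0,0.017,0,0.073,0],[0,0,0,0.018,0,0.08,0],[0,0,0,0.018,0,0.085,0]]])

```text
t: 6.6
eef_pos: [0.5616, -0.0777, 0.2247]
tool_rot: [180.0, -0.1, 93.0]
force: [-28.9, 7.2, 87.6]
opening: 0.0001
grip_force: 43.8
```

Run:
```python
from h import *
state(); x,r=load(); print(x)
```

```text
6.6 [ 0.5616 -0.0777  0.2247] [ 1.7995e+02 -7.0000e-02  9.2970e+01] F [-28.9   7.2  87.6] op 0.0001 43.79403538070619 j [-20.  35.  32. 109. -27.  43.  30.]
[ 0.56124755 -0.07623257  0.22302523]
```

Run:
```python
from h import *
p=np.load('p2.npy'); x,r=load()
P=J(p,post(0,.21+.1734))[0]; print(P)
y1=90+np.degrees(p[2]);y2=np.degrees(1.4+p[2]); a=x+[0,0,.05]; b=x+[0,0,.15]; print(y1,y2)
rows([(x+[0,0,.02],y1,0),(a,y1,0),(x+[0,0,.1],y1,0.),(b,y1,1)]+[((b+(P-b)*i/4),y1+(y2-y1)*i/4,1) for i in (1,2,3,4)])
```

```text
[0.48541576 0.06680234 0.3834    ]
93.07182810371404 83.28591942202928
[[0.0, 0.0, 0.0, 0.0, 0.0, -0.04, 0.0], [0.0, 0.0, 0.0, 0.0, 0.0, -0.1, 0.0], [0.0, 0.0, 0.0, 0.0, 0.0, -0.2, 0.0], [0.0, 0.0, 0.0, 0.0, 0.0, -0.3, 1.0], [0.0, 0.0, 0.041, 0.074, -0.034, -0.305, 1.0], [0.0, 0.0, 0.082, 0.147, -0.068, -0.31, 1.0], [0.0, 0.0, 0.122, 0.22, -0.102, -0.316, 1.0], [0.0, 0.0, 0.163, 0.294, -0.136, -0.321, 1.0]]
```

Request:
servo_tool(commands=[[[0,0,0,0,0,-0.04,0],[0,0,0,0,0,-0.1,0],[0,0,0,0,0,-0.2,0],[0,0,0,0,0,-0.3,1],[0,0,0.041,0.074,-0.034,-0.305,1],[0,0,0.082,0.147,-0.068,-0.31,1],[0,0,0.122,0.22,-0.102,-0.316,1],[0,0,0.163,0.294,-0.136,-0.321,1]]])

```text
t: 7.4
eef_pos: [0.4848, 0.0672, 0.3834]
tool_rot: [180.0, -0.0, 83.1]
force: [0.8, 0.9, 0.3]
opening: 0.0724
grip_force: 0.0
```

Request:
servo_tool(commands=[[[0,0,0,0,0,0,1],[0,0,0,0,0,0,1]]])

```text
t: 7.6
eef_pos: [0.4855, 0.0668, 0.3834]
tool_rot: [180.0, -0.0, 83.3]
force: [-1.4, -0.8, -0.6]
opening: 0.0854
grip_force: 0.0
```

Run:
```python
from h import *
state(); p=np.load('p2.npy'); print(load()[0])
from scipy.optimize import least_squares
obs=[]
for n in ['wrist','top','scene']:
    im=viewer.capture(n); cv2.imwrite(f'pics/{n}2.png',im[:,:,::-1])
    for k,P in dict(cage_post=post(0),leaf_edge=edge(0),cage_pivot=[-.09,.045,.066]).items():
        for d in viewer.spot_point(n,k)[:1]: print(n,k,d['score'],np.round(d['uv'],1),proj(n,J(p,P))[0].round(1))
        if k=='cage_post' and n!='wrist':print(atz(n,d['uv'],.134))
```

```text
7.6 [0.4855 0.0668 0.3834] [ 1.7998e+02 -3.0000e-02  8.3350e+01] F [-1.4 -0.8 -0.6] op 0.0854 0.0 j [-47.  14.  42. 114. -11.  56.  -7.]
[0.48537328 0.06682653 0.38355698]
wrist cage_post 0.66 [318.9 256.4] [318.7 251.2]
wrist leaf_edge 0.85 [416.7 332.6] [418.4 329.3]
wrist cage_pivot 0.6 [320.6 373.3] [320.  368.8]
[ 0.32823064 -0.02705979  0.134     ]
top leaf_edge 0.77 [327.  268.9] [323.5 267.1]
top cage_pivot 0.85 [336.2 307.6] [334.1 305.7]
scene cage_post 0.62 [281.1 300. ] [322.6 177. ]
[ 0.71879115 -0.19272335  0.134     ]
scene leaf_edge 0.6 [302.4 235.6] [302.3 239.8]
scene cage_pivot 0.63 [270.9 215.2] [274.7 215.8]
```

View pics/wrist2.png

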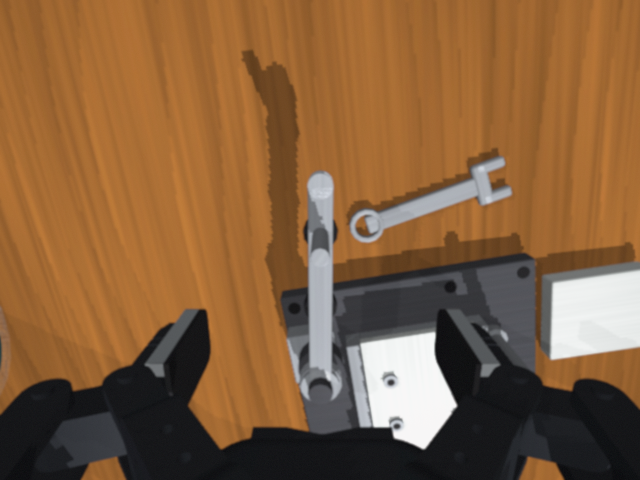

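View pics/scene2.png

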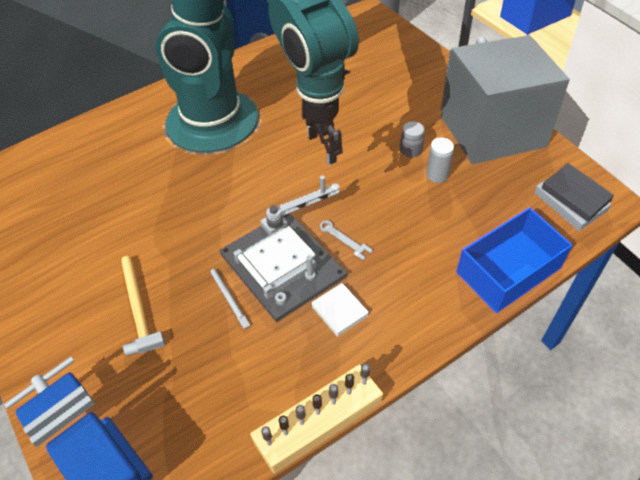

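Run:
```python
from h import *
p=np.load('p2.npy'); p[1]-=.0015; np.save('p3.npy',p); L=.1734
y2=np.degrees(1.4+p[2])
x,r=load(); P=J(p,post(0,.100+L))[0]; m=(x+P)/2
rows([(m,y2,1),(P,y2,1),(P,y2,1),(P,y2,1)]+[(P,y2,0)]*4)
g=lambda q:(J(p,post(q,.100+L))[0],y2-np.degrees(q),0)
for a in (0,.56,1.04): pass
rows([g(q) for q in (.03,.1,.19,.28,.37,.46,.55,.64)])
rows([g(q) for q in (.73,.82,.91,1.0,1.09,1.16,1.22,1.27)])
```

```text
[[0.0, 0.0, 0.0, -0.002, 0.0, 0.11, 1.0], [0.0, 0.0, 0.0, -0.003, 0.0, 0.22, 1.0], [0.0, 0.0, 0.0, -0.003, 0.0, 0.22, 1.0], [0.0, 0.0, 0.0, -0.003, 0.0, 0.22, 1.0], [0.0, 0.0, 0.0, -0.003, 0.0, 0.22, 0.0], [0.0, 0.0, 0.0, -0.003, 0.0, 0.22, 0.0], [0.0, 0.0, 0.0, -0.003, 0.0, 0.22, 0.0], [0.0, 0.0, 0.0, -0.003, 0.0, 0.22, 0.0]]
[[0.0, -0.001, 0.029, 0.0, 0.008, 0.0, 0.0], [0.0, -0.001, 0.096, -0.001, 0.026, 0.0, 0.0], [0.0, -0.001, 0.182, -0.005, 0.049, 0.0, 0.0], [0.0, -0.001, 0.268, -0.01, 0.072, 0.0, 0.0], [0.0, -0.001, 0.354, -0.018, 0.094, 0.0, 0.0], [0.0, -0.001, 0.439, -0.027, 0.116, 0.0, 0.0], [0.0, -0.001, 0.525, -0.039, 0.136, 0.0, 0.0], [0.0, -0.001, 0.611, -0.052, 0.156, 0.0, 0.0]]
[[0.0, 0.0, 0.086, -0.001, 0.023, 0.0, 0.0], [0.0, 0.0, 0.172, -0.004, 0.046, 0.0, 0.0], [0.0, 0.0, 0.258, -0.009, 0.069, 0.0, 0.0], [0.0, 0.0, 0.344, -0.017, 0.091, 0.0, 0.0], [0.0, 0.0, 0.43, -0.026, 0.113, 0.0, 0.0], [0.0, 0.0, 0.497, -0.034, 0.129, 0.0, 0.0], [0.0, 0.0, 0.554, -0.043, 0.142, 0.0, 0.0], [0.0, 0.0, 0.602, -0.05, 0.153, 0.0, 0.0]]
```

Request:
servo_tool(commands=[[[0,0,0,-0.002,0,0.11,1],[0,0,0,-0.003,0,0.22,1],[0,0,0,-0.003,0,0.22,1],[0,0,0,-0.003,0,0.22,1],[0,0,0,-0.003,0,0.22,0],[0,0,0,-0.003,0,0.22,0],[0,0,0,-0.003,0,0.22,0],[0,0,0,-0.003,0,0.22,0]]])

```text
t: 9.0
eef_pos: [0.4858, 0.0647, 0.2741]
tool_rot: [179.9, -0.1, 83.2]
force: [0.9, -0.4, 0.8]
opening: 0.0284
grip_force: 0.0
```

Request:
servo_tool(commands=[[[0,0,0,0,0,0,0],[0,0,0,0,0,0,0]]])

```text
t: 9.2
eef_pos: [0.4857, 0.0647, 0.2737]
tool_rot: [180.0, -0.0, 83.2]
force: [-2.5, 1.0, 9.4]
opening: 0.01
grip_force: 58.4
```

Request:
servo_tool(commands=[[[0,0,0.029,0,0.008,0,0],[0,0,0.096,-0.001,0.026,0,0],[0,0,0.182,-0.005,0.049,0,0],[0,0,0.268,-0.01,0.072,0,0],[0,0,0.354,-0.018,0.094,0,0],[0,0,0.439,-0.027,0.116,0,0],[0,0,0.525,-0.039,0.136,0,0],[0,0,0.611,-0.052,0.156,0,0]]])

```text
t: 10.0
eef_pos: [0.56, 0.0288, 0.2736]
tool_rot: [-180.0, 0.0, 46.3]
force: [-12.1, -4.2, 14.1]
opening: 0.0105
grip_force: 59.1
```

Run:
```python
from h import *
state(); p=np.load('p3.npy'); print(J(p,post(.64,.2734)))
```

```text
10.0 [0.56   0.0288 0.2736] [-1.7996e+02  5.0000e-02  4.6330e+01] F [-12.1  -4.2  14.1] op 0.0105 59.06402885913849 j [-40.  34.  44. 109. -30.  50. -24.]
[[0.55951081 0.0306745  0.2734    ]]
```

Request:
servo_tool(commands=[[[0,0,0.086,-0.001,0.023,0,0],[0,0,0.172,-0.004,0.046,0,0],[0,0,0.258,-0.009,0.069,0,0],[0,0,0.344,-0.017,0.091,0,0],[0,0,0.43,-0.026,0.113,0,0],[0,0,0.497,-0.034,0.129,0,0],[0,0,0.554,-0.043,0.142,0,0],[0,0,0.602,-0.05,0.153,0,0]]])

```text
t: 10.8
eef_pos: [0.5974, -0.0419, 0.2735]
tool_rot: [-179.9, 0.2, 10.3]
force: [-21.1, 2.5, 18.8]
opening: 0.0104
grip_force: 59.7
```

Run:
```python
from h import *
state(); p=np.load('p3.npy'); print(J(p,post(1.27,.2734)))
y2=np.degrees(1.4+p[2]); g=lambda q:(J(p,post(q,.2734))[0],y2-np.degrees(q),0)
rows([g(q) for q in (1.29,1.31,1.33,1.35,1.365,1.38,1.39,1.4)])
```

```text
10.8 [ 0.5974 -0.0419  0.2735] [-1.7992e+02  1.7000e-01  1.0270e+01] F [-21.1   2.5  18.8] op 0.0104 59.6927011013031 j [-35.  41.  51. 104. -38.  55. -47.]
[[ 0.59803158 -0.04007026  0.2734    ]]
[[0.0, 0.0, 0.019, 0.0, 0.005, 0.0, 0.0], [0.0, 0.0, 0.038, 0.0, 0.01, 0.0, 0.0], [0.0, 0.0, 0.057, -0.001, 0.015, 0.0, 0.0], [0.0, 0.0, 0.076, -0.001, 0.02, 0.0, 0.0], [0.0, 0.0, 0.091, -0.001, 0.024, 0.0, 0.0], [0.0, 0.0, 0.105, -0.002, 0.028, 0.0, 0.0], [0.0, 0.0, 0.115, -0.002, 0.031, 0.0, 0.0], [0.0, 0.0, 0.124, -0.002, 0.033, 0.0, 0.0]]
```

Request:
servo_tool(commands=[[[0,0,0.019,-0.001,0.005,0,0],[0,0,0.038,-0.002,0.01,0,0],[0,0,0.057,-0.003,0.015,0,0],[0,0,0.076,-0.004,0.02,0,0],[0,0,0.091,-0.005,0.024,0,0],[0,0,0.105,-0.006,0.028,0,0],[0,0,0.115,-0.006,0.031,0,0],[0,0,0.124,-0.006,0.033,0,0]]])

```text
t: 11.6
eef_pos: [0.5984, -0.0575, 0.2737]
tool_rot: [-179.9, 0.0, 3.0]
force: [-6.2, 6.0, 11.8]
opening: 0.0101
grip_force: 58.8
```

Request:
servo_tool(commands=[[[0,0,0,0,0.001,0,0],[0,0,0,0,0.002,0,0],[0,0,0,0,0.003,0,0],[0,0,0,0,0.004,0,0],[0,0,0,0,0.004,0,0]]])

```text
t: 12.1
eef_pos: [0.5986, -0.0582, 0.2736]
tool_rot: [-179.8, 0.0, 3.1]
force: [-7.4, 13.9, 14.8]
opening: 0.0103
grip_force: 59.5
```

Request:
servo_tool(commands=[[[0,0,0,0,0.002,0,0],[0,0,0,0,0.003,0,0],[0,0,0,0,0.003,0,0],[0,0,0,0,0.003,0,0]]])

```text
t: 12.5
eef_pos: [0.5987, -0.0589, 0.2736]
tool_rot: [-179.7, 0.1, 3.2]
force: [-9.7, 20.2, 18.0]
opening: 0.0103
grip_force: 60.0
```

Run:
```python
from h import *
state()
for n,b in (('scene',(150,360,190,430)),('top',(180,350,240,440))):
    im=viewer.capture(n)[b[0]:b[1],b[2]:b[3],::-1]; cv2.imwrite(f'pics/{n}3.png',cv2.resize(im,None,fx=2.8,fy=2.8,interpolation=cv2.INTER_CUBIC))
```

```text
12.5 [ 0.5987 -0.0589  0.2736] [-1.7972e+02  6.0000e-02  3.1700e+00] F [-9.7 20.2 18. ] op 0.0103 59.991374015808105 j [-34.  42.  53. 103. -40.  56. -52.]
```

View pics/scene3.png

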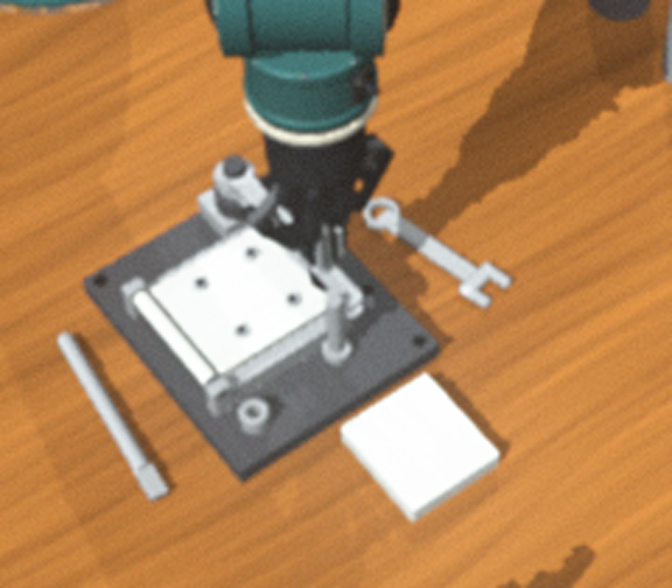

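View pics/top3.png

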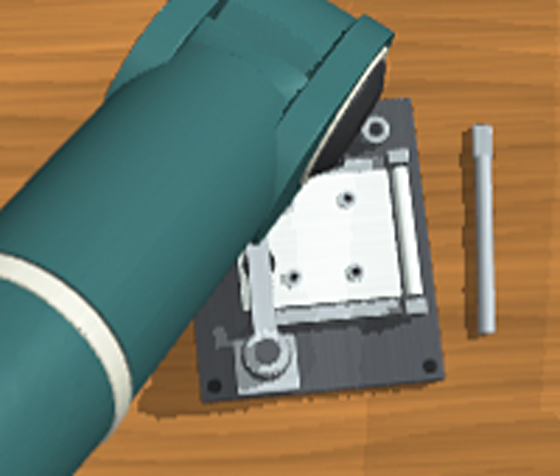

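```bash
python3 -c "
from h import *
print(workorder.job_done())"
```

```text
the job is handed in; nothing more can be done
None
```

The leaf is folded down flat over the blank. The cage arm is swung round against the stop post and still held in the gripper, pushing about 20 N where the spring alone gives about 6 N. I saw no bystander moved, and handed the job in at about 12.5 s, before any verdict was shown.

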